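# Register a casting and present the gauge ball at its inlet

### The arm

A 6-joint arm with a two-finger parallel gripper is mounted at the origin on the work surface. World frame = base frame: x ahead of the robot, y to its left, z up, the work surface at z = 0. Lengths are in m, angles in rad, forces in N, time in s.
With the tool pointing down it reaches from about 0.35 to 0.875 m from the base axis. Payload 4.2 kg.
Tool frame: the origin (TCP) lies on the centre line of the jaws, within the pads' length; the fingertips stand 8 mm ahead of it and the grasp point (between the pads) lies 11 mm behind it (ctrl.finger_overhang is the distance from the TCP to the fingertips, in m); z points along the fingers, x is the direction in which the jaws open and shut, and the axes are right-handed (so a half turn about z gives the same grasp; the last joint's range is limited). The gripper opens to 87 mm and grips with 3 to 60 N. Pads are 19 mm wide; open, the fingers measure 117 mm over their backs; the gripper's body (75 mm by 190 mm) begins 51 mm behind the grasp point.
Start: joints at [-0.906, 0.385, 0.008, 0, -1.194, -0.259], TCP at [0.247, -0.574, 0.231] pointing down, gripper open.
Joint ranges: [-3.14, 3.14], [-1.21, 2.06], [-1.07, 1.41], [-3.16, 2.05], [-2.99, -0.16], [-3.1, 3.1]. Speed limits (rad/s): [2.79, 2.79, 3.14, 3.14, 3.14, 3.14].

### API

Orientations are given as a unit quaternion [w, x, y, z].
In Python, from bench import ctrl gives the robot as it stands.
- The arm moves only by the shell command python3 -m crank 'ROWS' [FORCE]. ROWS is JSON, a list that holds one entry, the list of rows, each a list of 5 numbers: the finger opening in mm, from 0 to 87, then the shift along the tool's x, y, z in mm, then the turn about the tool's z in rad. A call has 1 to 5 rows; each row shifts and turns the pose as measured when the row begins, along the tool's axes as they then stand; what a row does not reach is not made up. A row lasts 1/10 s, in which the tool goes at most 50 mm and 8.59 degrees, less where a joint would pass 70% of its speed; a pose out of reach is approached as far as the arm can. A call is refused whole if a number of a shift passes 50 or a number of a turn 0.15, either way. A call with a gripper value outside its range is refused whole. The fingers move at their own pace and stop on an object; FORCE is the grip in N (left out, the last holds). Time passes only in rows, so rows that do not move let the fingers close. It gives the time, the measured TCP pose, the force and the opening at its end, in the units of the state.
- ctrl.get_obs(): the state, without advancing time (a new reading comes with each control period).
- ctrl.read_camera(name): name is "scene" or "top" or "wrist"; returns (picture, depth): 420x560x3 uint8, blue, green, red; 420x560 float32, m along the optical axis (not along the pixel's ray), 0 where there is no reading.
- ctrl.camera_info(name): a dict with "mtx" (3x3 intrinsics, pixels), "k1" (the pictures are not rectified: a ray, as slopes to the right and down, at radius r is drawn at 1 + k1 r^2 times it, then the intrinsics apply), "view" (4x4, takes a point from world to camera coordinates). Camera axes: x right, y down, z forward; pixel columns grow to the right and rows downward; lengths in m; the calibration is good to about 2 mm. A picture is of the moment at which its call begins: read the wrist's pose just before it. camera_info takes no time and is no camera call; for the wrist camera it gives the pose at the moment of the call.
- ctrl.finish_job(): hands the job in, once; it reports no verdict.
The state is a dict: "time_s": time; "joints": joint angles; "qd": joint speeds; "tau": joint torques, N m; "ee_pos": TCP position; "ee_rot": TCP orientation; "contact_force": force on the tool from outside, world axes, zero at the start; "ft_torque": the same for the moment, N m; "width": opening from 0.0 (shut) to 1.0 (fully open).
Only numpy, scipy, OpenCV 4.12 (cv2) and the standard library are available. Lean on these libraries where they do the work, as an engineer would, in place of code of your own. Each camera call takes 0.05 s, during which the arm holds its last target. There are 200 camera calls.

### The job

Slide the rough casting along the checking plate until it sits fully home against both the long far rail and the end stop. Then pick up the ball tray by its upright grip, keep the gauge ball in its pocket all the way, and finish holding the tray level and still with the tip of its spout over the casting's round top inlet, two to five centimetres above its rim, ready for the inspector to roll the ball through: do not put it down or let go. The casting stays on the plate and home, and the other things on the bench are left alone.

Things in the scene. Friction and masses are not known exactly. Their poses are not given: they have to be found in the camera images.
- fixture: The checking plate: flat steel plate fixed to the bench, 220 (x) x 260 (y) x 12 mm thick, origin at the centre of its underside, z up. Two dark steel stops, 16 mm wide, rise 26 mm above the plate: the far rail, along y from -115 to 85 mm, its stop face at x 55 mm; the end stop, along x from -35 to 35 mm, its stop face at y 80 mm, all in the plate's frame.
- fixture_home (a point): Where the casting's origin lies when it is home, its +x face flat on the far rail and its +y face on the end stop: (15, 20, 12) mm in the plate's frame, on the plate's top. The point's axes are the plate's; those of the casting at home lie along them. A casting that lies askew on the rail may jam when pushed at its middle: push it near its lagging end.
- casting: The rough aluminium casting lying loose on the checking plate: a block 80 (x) x 120 (y) x 45 mm high with flat upright sides, about 0.55 kg, origin at the centre of its underside, z up. It starts 20 to 60 mm short of the stops each way and up to 0.2 rad askew. On top: a tubular inlet boss (48 mm wide, 22 mm tall, centre at x 6, y 25 mm) and lower lumps up to 12 mm tall.
- casting_inlet (a point): Centre of the mouth of the casting's inlet, at the rim of the tubular boss, 67 mm above the casting's underside (79 mm above the bench). The bore is 30 to 32 mm wide.
- tray: The ball tray: flat aluminium tray loose on the bench, 160 mm long (x -60 to 100), 70 wide, floor 8 mm thick, edge 12 mm high, 0.42 kg. Origin on its underside, below the middle of the grip, z up, x to the spout. Black upright grip plate: 40 mm long (x), 12 thick (y), top 62 mm above the underside, near the balance point. Steel foot bar 22 mm high across the back.
- tray_pocket (a point): Where the centre of the ball is when it rests in the middle of its pocket: x 48 mm, z 18 mm in the tray's frame. The pocket is round, 26 mm wide and 2.5 mm deep, so the ball rolls about by 5 mm in it and climbs out when the tray tips past about 35 degrees or is jerked.
- tray_spout (a point): Underside of the tip of the open spout (44 mm wide, from x 75 to 100 mm), in its middle: x 100 mm, z 0 in the tray's frame.
- ball_center (a point): Centre of the loose steel gauge ball, 25 mm diameter, 64 g, in the tray's pocket.
- core: Bystander: small brown sand core with two windows, 110 x 85 x 38 mm. It and the tray may have changed places. Origin under its centre.
- scraper: Bystander: screwdriver-shaped scraper with a yellow handle, 190 mm long, lying on the bench between robot and plate.
- brush: Bystander: bench brush, 220 mm long, lying behind the plate and to the left of it.
- tin: Bystander: open steel tin, 86 mm wide, 60 mm high, right of the plate. Origin under its centre.
- bottle: Bystander: pale, clear plastic bottle with white cap, 64 mm wide, 190 mm high, on the left of the bench, towards the robot. Origin under its centre.
- scoop: Bystander: aluminium sand scoop, 260 mm long, 45 mm high, right of the plate.
Not all that is in view belongs to the job. Leave any green look-alike of the casting alone.

How it is judged:
On the way, in this order (a step that is already met when the one before it is completed fails the run):
1. the casting is home against the far rail and the end stop (x of casting in the frame of fixture above 0.0125 m and y of casting in the frame of fixture above 0.0175 m and angle between the x axis of casting and the x axis of fixture, either way round below 0.03 rad), for 0.2 s.
2. the tray is picked up off the bench in the fingers, the ball in its pocket (height (world z) of tray above 0.04 m and contact force between the fingers and tray above 1 N and distance between ball_center and tray_pocket below 0.011 m), for 0.2 s.
At the end, for the whole second after the job is handed in: The casting sits on the plate within 2.5 mm and 0.03 rad of home against the rail and the end stop; the fingers hold the tray, touching nothing else, still and level within 0.08 rad, the ball in its pocket, the spout tip within 15 mm sideways of the inlet's centre and 10 to 65 mm above its rim (all of step 1 and x of casting in the frame of fixture below 0.018 m and y of casting in the frame of fixture below 0.023 m and z of casting in the frame of fixture below 0.015 m and horizontal distance between tray_spout and casting_inlet below 0.015 m and z of tray_spout in the frame of casting_inlet between 0.01 and 0.065 m and angle between tray's own z axis and vertical below 0.08 rad and distance between ball_center and tray_pocket below 0.011 m and contact force between the fingers and tray above 1 N and contact force between tray and casting below 0.2 N and contact force between tray and fixture below 0.2 N and linear speed of tray below 0.02 m/s); the arm keeps its last pose, push and grip.
It fails at once if the ball leaves its pocket (distance between ball_center and tray_pocket above 0.013 m).
It fails at once if the casting is lifted off the plate or tipped (z of casting in the frame of fixture above 0.027 m or angle between casting's own z axis and vertical above 0.2 rad).
It fails at once if another thing on the bench is disturbed (distance of any of core, scraper, brush, tin, bottle, scoop from where it was at the start of the episode above 0.03 m).
It also fails if it takes over 70 s, if anything falls off the work surface, if the arm or the gripper's body presses on something with over 40 N, if the wrist force passes 120 N, or if a joint passes its speed limit or range.

## Working session

There is one attempt and no reset: what is moved stays moved. The work goes in short steps, Python scripts to look and compute and a shell command to move; the robot and the scene stay as the last step left them, time stands still between calls to the robot, and variables do not carry over. Pictures are saved under pics/ and viewed, about 8 in all and at most 12, crops included, and the job is handed in when it is done.

```bash
ls; mkdir -p pics
cat > h.py <<'E'
import numpy as np, cv2
from bench import ctrl
def grab(n):
    ci=ctrl.camera_info(n); im,d=ctrl.read_camera(n); return im,d,ci
def world(d,ci):
    K=ci["mtx"];K=np.array(K);h,w=d.shape
    u,v=np.meshgrid(np.arange(w),np.arange(h))
    p=cv2.undistortPoints(np.stack([u,v],-1).reshape(-1,1,2).astype(np.float64),K,np.array([ci["k1"],0,0,0,0.])).reshape(h,w,2)
    P=np.dstack([p[...,0]*d,p[...,1]*d,d,np.ones_like(d)])
    return (P@np.linalg.inv(np.array(ci["view"])).T)[...,:3]
E
python3 - <<'E'
from h import *
print(ctrl.get_obs())
for n in("top","scene"):
    im,d,ci=grab(n); print(n,ci); cv2.imwrite(f"pics/{n}0.png",im); np.savez(f"{n}0.npz",im=im,d=d,P=world(d,ci))
E
```

```text
pics
{'time_s': 0.0, 'joints': array([-9.06389317e-01,  3.85548837e-01,  6.62426217e-03, -4.89371265e-04,
       -1.19398826e+00, -2.58580180e-01]), 'qd': array([ 0.00115729, -0.00021195, -0.00040704,  0.00019637, -0.00039657,
       -0.00038534]), 'tau': array([-4.53357634e-04, -3.90662599e+01,  1.87403977e+01,  4.21992168e+00,
        1.09994930e-02, -2.03876466e-04]), 'ee_pos': array([ 0.24651062, -0.57369778,  0.22946506]), 'ee_rot': array([-9.30840899e-04,  5.50175705e-01,  8.35048215e-01,  5.52408507e-04]), 'contact_force': array([-0.65770275, -0.08338533,  1.03412493]), 'ft_torque': array([-0.04215943, -0.05015577,  0.01860743]), 'width': 0.9979221898243266}
top {'mtx': array([[413.83968954,   0.        , 275.13584333],
       [  0.        , 413.83968954, 207.68144991],
       [  0.        ,   0.        ,   1.        ]]), 'k1': -0.008057828851644857, 'view': array([[-2.04093523e-02, -9.99791261e-01, -9.44554855e-04,
        -1.79510398e-02],
       [-9.93879637e-01,  2.03912465e-02, -1.08570093e-01,
         5.19126126e-01],
       [ 1.08566690e-01, -1.27707143e-03, -9.94088348e-01,
         1.31361808e+00],
       [ 0.00000000e+00,  0.00000000e+00,  0.00000000e+00,
         1.00000000e+00]])}
scene {'mtx': array([[483.38302295,   0.        , 275.17156413],
       [  0.        , 483.38302295, 205.74822352],
       [  0.        ,   0.        ,   1.        ]]), 'k1': -0.027116696019008603, 'view': array([[-0.85035043,  0.52583069,  0.02015521,  0.48046595],
       [ 0.36133339,  0.61132005, -0.70407811, -0.0968774 ],
       [-0.38254716, -0.59143037, -0.70983645,  1.55847085],
       [ 0.        ,  0.        ,  0.        ,  1.        ]])}
```

View pics/top0.png

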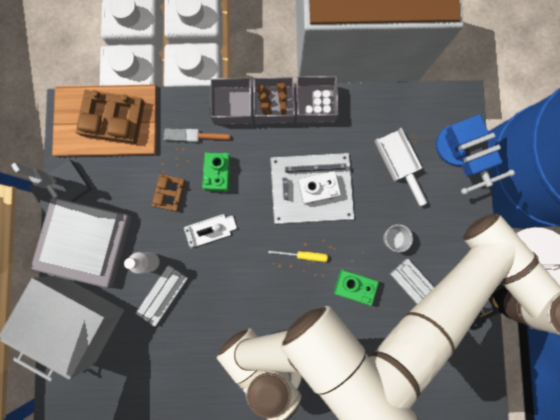

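View pics/scene0.png

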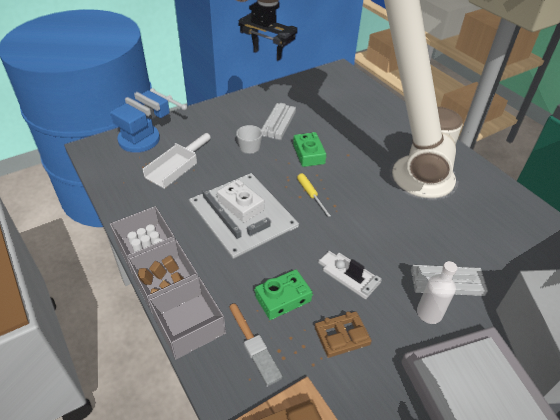

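The top view shows the plate at (313,187), with the rail along row 168 and the end stop at (288,188). The white casting on the plate is at (320,187). Green look-alikes are at (215,172) and (357,287), so the white one on the plate is the one meant. The tray with the black grip is at (210,230), the core at (168,192) and the scraper at (300,255).

Run:
```python
from h import *
z=np.load("top0.npz"); P=z["P"]; im=z["im"]
def rep(n,m,box):
    k=np.zeros(m.shape,bool); k[box[0]:box[1],box[2]:box[3]]=1; m=m&k
    pts=P[m]; r=cv2.minAreaRect((pts[:,:2]*1000).astype(np.float32)); print(n,m.sum(),np.round(r[0],1),np.round(r[1],1),round(r[2],1),'z',np.round(np.percentile(pts[:,2],[5,50,95]),4)); return pts
Z=P[...,2]
b=(145,232,262,365)
rep("plate all",(Z>0.006),b)
rep("plate top",(Z>0.006)&(Z<.018),b)
rep("stops",(Z>0.028)&(Z<.044)&(im.max(2)<120),b)
rep("cast",(Z>0.05),b)
rep("boss",(Z>0.072),b)
t=(205,252,178,245)
rep("tray",(Z>0.005),t); rep("grip",(Z>0.045),t)
print(np.round(Z[160:220:5,262:365:6]*1000).astype(int))
for n,(r0,r1,c0,c1) in dict(f=(145,232,258,368),t=(205,252,172,248)).items():
    c=im[r0:r1,c0:c1]; cv2.imwrite(f"pics/c_{n}.png",cv2.resize(c,None,fx=5,fy=5,interpolation=cv2.INTER_CUBIC))
a=cv2.resize(im[145:232,258:368],None,fx=5,fy=5,interpolation=2);q=cv2.resize(im[205:252,172:248],(550,340),interpolation=2)
cv2.imwrite("pics/c.png",cv2.resize(np.vstack([a,q]),None,fx=.76,fy=.76))
```

```text
plate all 5285 [ 550.5 -153.4] [335.2 359.3] 89.0 z [0.0081 0.0141 0.0635]
plate top 3674 [ 587.5 -154.1] [335.2 285.3] 89.0 z [0.0076 0.0125 0.0167]
stops 282 [ 593.3 -160.4] [118.6 207.8] 1.7 z [0.0316 0.0384 0.0426]
cast 974 [ 522.6 -104.7] [123.7 313.9] 41.0 z [0.0534 0.0593 0.0828]
boss 146 [496.7 -91.4] [ 89.  264.5] 43.8 z [0.0742 0.0802 1.3622]
tray 1064 [455.8 132.2] [324.7 152.6] 87.7 z [0.0055 0.0102 0.0616]
grip 69 [419.6  92.8] [255.5  26.9] 74.7 z [0.052  0.0633 1.3622]
[[   0    6   18   12    8   12   12   11   11   13   12    8   16   12
    16    5   -1    1]
 [  -2    0   10   14   13   15 1362    7   39   40   38   30   39   38
    34   -1    0    0]
 [   3   -1   10   12   38   39   36   36   28   26   18   14   13   10
    13    2   -4   -5]
 [   3    5   15    7   12    9    8   18   10   58   62   55   61   11
    10    1    2   -2]
 [  -2   -2   10   12   39   11   12   55   81   76   58   65   58   12
    13    2   -2    5]
 [   1   -1   19   11   39    9   17   57   61   61   56   66   63    9
    15    4   -1    5]
 [   4   -2   11   15   37   11   11   56   79   83   57   56   70   18
    18   -6    3    4]
 [  -5    7   12   12   39   13    5   59   55   62   53   61   61   37
    14    0   -2    1]
 [  -1   -4   13   12    8   16    8   57   57   54   19   15    6   13
    16   17    2   -4]
 [   0    5   16   15   13   11    9   16   14   14   11   16   11   16
    13   16   -6    0]
 [   1    3   16   12   12   12   15   15    9    9   10    9    8   13
    12    9   -2   -1]
 [   4   -2   14   19   10   12   14    8    9   14   13   12   14   14
  1362   11   -1    5]]
```

View pics/c.png

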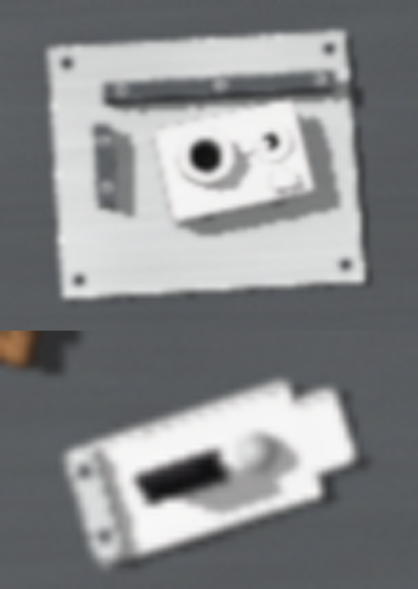

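Crop: the casting is askew, with its boss (205,155 in the crop) towards the end stop. The tray's spout points right and slightly forward, towards −y, with the ball ahead of the grip. I'll fit corners on known-height planes next.

```bash
cat >> h.py <<'E'
def ray(ci,uv,z):
    uv=np.array(uv,float); p=cv2.undistortPoints(uv.reshape(-1,1,2),np.array(ci["mtx"]),np.array([ci["k1"],0,0,0,0.])).reshape(-1,2)
    iv=np.linalg.inv(np.array(ci["view"])); d=np.c_[p,np.ones(len(p))]@iv[:3,:3].T; o=iv[:3,3]
    return o+d*((np.array(z)-o[2])/d[:,2])[:,None]
def fit(model,W):
    m=np.array(model,float);W=W[:,:2];mc=m.mean(0);wc=W.mean(0)
    a=m-mc;b=W-wc; th=np.arctan2((a[:,0]*b[:,1]-a[:,1]*b[:,0]).sum(),(a*b).sum())
    R=np.array([[np.cos(th),-np.sin(th)],[np.sin(th),np.cos(th)]]); t=wc-R@mc
    return t,th,(W-(m@R.T+t))*1000
E
python3 - <<'E'
from h import *
ci=ctrl.camera_info("top")
f=lambda L:[(258+x/3.8,145+y/3.8) for x,y in L]
g=lambda L:[(172+x/5.5,205+(y-330.6)/5.5) for x,y in L]
def show(n,m,W):
    t,th,r=fit(m,W); print(n,np.round(t*1000,1),round(th,4),np.abs(r).max().round(1)); return t,th
tp,ap=show("plate",[(.11,.13),(.11,-.13),(-.11,-.13),(-.11,.13)],ray(ci,f([(48,46),(343,31),(364,282),(62,298)]),.012))
tc,ac=show("cast",[(.04,.06),(.04,-.06),(-.04,-.06),(-.04,.06)],ray(ci,f([(157,130),(288,102),(314,190),(180,222)]),.057))
tt,at=show("tray",[(-.06,.035),(.075,.035),(.075,-.035),(-.06,-.035),(.1,.022),(.1,-.022)],ray(ci,g([(66,452),(285,380),(327,497),(105,567),(333,390),(357,460)]),[.02,.012,.012,.02,.01,.01]))
print("ball",ray(ci,g([(255,452)]),.02),"grip",ray(ci,g([(137,480),(218,450),(225,475),(150,502)]),.062).mean(0))
R=lambda a:np.array([[np.cos(a),-np.sin(a)],[np.sin(a),np.cos(a)]])
print("cast in plate",R(ap).T@(tc-tp)*1000,ac-ap)
print("tray grip mid & ball world", tt, tt+R(at)@[.048,0], tt+R(at)@[.1,0])
print("inlet at home",tp+R(ap)@[.021,.045],"home",tp+R(ap)@[.015,.02])
print("boss",ray(ci,f([(206,156)]),.079), tc+R(ac)@[.006,.025])
E
```

```text
plate [ 583.5 -150.7] 0.0348 1.0
cast [ 577.9 -172.3] 0.2127 3.7
tray [445.8 199.7] -1.2651 2.1
ball [[0.4600098  0.15700926 0.02      ]] grip [0.44398529 0.19275174 0.062     ]
cast in plate [ -6.3469891 -21.3283445] 0.17791432554181494
tray grip mid & ball world [0.44578845 0.19974691] [0.46023233 0.15397165] [0.47587987 0.10438179]
inlet at home [ 0.60291659 -0.10502192] home [ 0.59778889 -0.1302153 ]
boss [[ 0.57896273 -0.14617797  0.079     ]] [ 0.57847894 -0.14655725]
```

```bash
cat > st.py <<'E'
# usage: st.py x y z yaw(world, tool-x direction) -> remaining in tool axes (mm), turn
import sys; from h import *
from scipy.spatial.transform import Rotation as Ro
o=ctrl.get_obs(); q=o["ee_rot"]; R=Ro.from_quat([q[1],q[2],q[3],q[0]]).as_matrix()
tp=np.array([.5835,-.1507]);ap=.0348; c,s=np.cos(ap),np.sin(ap); A=np.array([[c,-s],[s,c]])
p=o["ee_pos"]; yaw=np.arctan2(R[1,0],R[0,0])
print("t%.2f tcp"%o["time_s"],np.round(p*1000,1),"plate",np.round(A.T@(p[:2]-tp)*1000,1),"yaw %.3f (plate %.3f) tilt %.3f"%(yaw,yaw-ap,np.arccos(-R[2,2])),"F",np.round(o["contact_force"],1),"w %.3f"%o["width"])
a=[float(v) for v in sys.argv[1:]]
if a:
    if a[0]<0 or abs(a[0])>2 or len(a)==5: # plate coords mm
        xy=tp+A@(np.array(a[:2])/1000); t=np.r_[xy,a[2]/1000]; yw=a[3]+ap
    else: t=np.array(a[:3]); yw=a[3]
    dy=(yw-yaw+np.pi)%(2*np.pi)-np.pi
    for n,M in (("now",R),("after turn",Ro.from_euler("z",dy).as_matrix()@R)): print(n,np.round(M.T@(t-p)*1000,1))
    print("turn %.3f"%-dy)
E
python3 -m crank '[[[87,0,0,0,0.074],[50,0,0,0,0.074],[50,0,0,0,0.074],[50,0,0,0,0.074],[50,0,0,0,0.074]]]'
python3 st.py -85 -21 100 1.5708 p
```

```text
time_s: 0.6
ee_pos: [0.2458, -0.5722, 0.2262]
ee_rot: [-0.004, 0.7, 0.714, 0.001]
contact_force: [-0.1, -0.5, 0.0]
width: 0.719
t0.60 tcp [ 245.8 -572.2  226.2] plate [-352.1 -409.5] yaw 1.591 (plate 1.557) tilt 0.009 F [-0.1 -0.5  0. ] w 0.719Traceback (most recent call last):
  File "st.py", line 8, in <module>
    a=[float(v) for v in sys.argv[1:]]
       ~~~~~^^^
ValueError: could not convert string to float: 'p'
```

```bash
sed -i 's/sys.argv\[1:\]\]/sys.argv[1:] if v!="p"]/; s/len(a)==5/"p" in sys.argv/' st.py
python3 -m crank '[[[50,39,26,0,0],[50,39,26,0,0],[50,39,26,0,0],[50,39,26,0,0],[50,39,26,0,0]]]'
python3 -m crank '[[[50,39,26,0,0],[50,39,26,0,0],[50,39,26,0,0],[50,39,26,0,0],[50,20,15,0,0]]]'
python3 st.py -85 -21 100 1.5708 p
```

```text
time_s: 1.1
ee_pos: [0.3724, -0.3723, 0.2229]
ee_rot: [-0.007, 0.705, 0.71, 0.001]
contact_force: [1.7, 0.6, 0.5]
width: 0.571
time_s: 1.6
ee_pos: [0.4932, -0.1849, 0.2229]
ee_rot: [-0.008, 0.704, 0.71, 0.001]
contact_force: [-1.0, -0.5, 0.3]
width: 0.572
t1.60 tcp [ 493.2 -184.9  222.9] plate [-91.5 -31.1] yaw 1.580 (plate 1.545) tilt 0.017 F [-1.  -0.5  0.3] w 0.572
now [  8.6   7.5 122.9]
after turn [  8.4   7.7 122.9]
turn -0.025
```

```bash
python3 -m crank '[[[50,8,6,40,-0.025],[50,0,0,45,0],[50,0,0,45,0],[50,0,0,30,0],[50,0,0,0,0]]]'
python3 st.py -85 -21 36 1.5708 p
```

```text
time_s: 2.1
ee_pos: [0.5022, -0.1699, 0.0592]
ee_rot: [-0.006, 0.691, 0.722, 0.003]
contact_force: [-0.2, 0.8, 0.3]
width: 0.573
t2.10 tcp [ 502.2 -169.9   59.2] plate [-81.9 -16.3] yaw 1.615 (plate 1.580) tilt 0.013 F [-0.2  0.8  0.3] w 0.573
now [-4.9 -3.1 23.2]
after turn [-5.  -3.  23.2]
turn 0.009
```

```bash
python3 -m crank '[[[50,0,-3,15,0.01],[50,0,0,7,0],[50,0,0,0,0]]]'
python3 st.py
python3 -m crank '[[[50,0,8,0,0],[50,0,8,0,0],[50,0,8,0,0],[50,0,8,0,0],[50,0,0,0,0]]]'
python3 st.py -35 -21 36 1.5708 p
```

```text
time_s: 2.4
ee_pos: [0.501, -0.1702, 0.039]
ee_rot: [-0.005, 0.695, 0.719, 0.003]
contact_force: [0.5, 1.2, -0.1]
width: 0.577
t2.40 tcp [ 501.  -170.2   39. ] plate [-83.2 -16.6] yaw 1.606 (plate 1.571) tilt 0.012 F [ 0.5  1.2 -0.1] w 0.577
time_s: 2.9
ee_pos: [0.5386, -0.1694, 0.0435]
ee_rot: [-0.002, 0.694, 0.72, 0.006]
contact_force: [0.1, -0.0, 0.0]
width: 0.578
t2.90 tcp [ 538.6 -169.4   43.5] plate [-45.5 -17.1] yaw 1.607 (plate 1.572) tilt 0.012 F [ 0.1 -0.   0. ] w 0.578
now [-4.  10.5  7.5]
after turn [-4.  10.5  7.5]
turn 0.001
```

```bash
python3 -m crank '[[[50,0,4,4,0],[50,0,4,2,0],[50,0,3,1,0],[50,0,0,0,0]]]'
python3 st.py -35 -21 36 1.5708 p
python3 - <<'E'
from h import *
im,d,ci=grab("scene"); cv2.imwrite("pics/s1.png",cv2.resize(im[150:270,170:330],None,fx=4.5,fy=4.5,interpolation=2))
E
```

```text
time_s: 3.3
ee_pos: [0.5486, -0.1689, 0.0356]
ee_rot: [-0.004, 0.694, 0.72, 0.004]
contact_force: [-0.7, 0.8, 0.1]
width: 0.573
t3.30 tcp [ 548.6 -168.9   35.6] plate [-35.5 -17. ] yaw 1.606 (plate 1.572) tilt 0.011 F [-0.7  0.8  0.1] w 0.573
now [-4.   0.5 -0.5]
after turn [-4.   0.5 -0.5]
turn 0.001
```

View pics/s1.png

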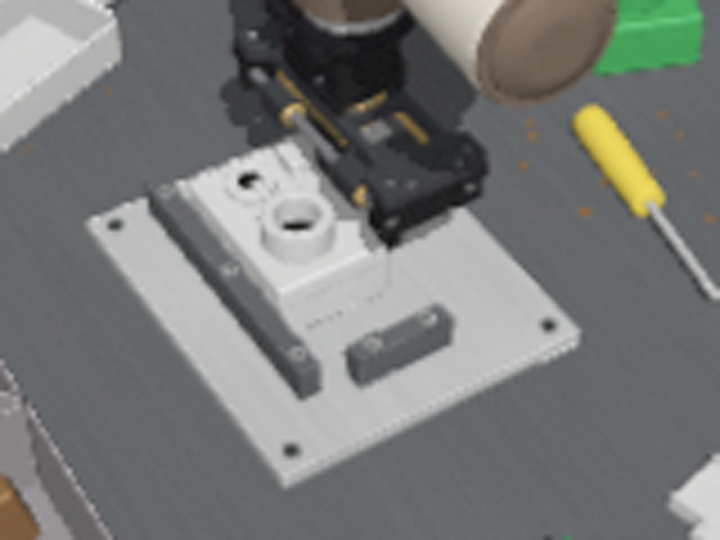

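The casting is now square and close to the rail (gap at about (215,230) in the crop). It is about 40 mm short of the end stop. I'll push until I feel contact.

```bash
for i in 1; do python3 -m crank '[[[50,0,2,0,0],[50,0,2,0,0]]]'; python3 -m crank '[[[50,0,2,0,0],[50,0,2,0,0]]]';  python3 -m crank '[[[50,0,2,0,0],[50,0,0,0,0]]]'; done; python3 st.py
```

```text
time_s: 3.55
ee_pos: [0.5485, -0.1689, 0.035]
ee_rot: [-0.007, 0.695, 0.719, 0.001]
contact_force: [-6.2, -0.5, 2.9]
width: 0.578
time_s: 3.75
ee_pos: [0.5484, -0.1689, 0.0345]
ee_rot: [-0.011, 0.695, 0.719, -0.002]
contact_force: [-6.1, 0.8, 3.4]
width: 0.574
time_s: 3.95
ee_pos: [0.5481, -0.1689, 0.0343]
ee_rot: [-0.012, 0.695, 0.719, -0.003]
contact_force: [-0.5, -0.1, 0.1]
width: 0.577
t3.95 tcp [ 548.1 -168.9   34.3] plate [-36. -17.] yaw 1.605 (plate 1.570) tilt 0.026 F [-0.5 -0.1  0.1] w 0.577
```

```bash
python3 -m crank '[[[50,0,-8,0,0],[0,0,0,-40,0],[0,0,0,-40,0],[0,-45,15,0,0],[0,-45,20,0,0]]]'
python3 -m crank '[[[0,-15,20,0,0],[0,0,0,0,0]]]'
python3 st.py 15 -118 36 1.5708 p
```

```text
time_s: 4.45
ee_pos: [0.5821, -0.2564, 0.1177]
ee_rot: [-0.008, 0.692, 0.722, -0.0]
contact_force: [0.7, 0.2, -0.8]
width: 0.293
time_s: 4.65
ee_pos: [0.6066, -0.2762, 0.1188]
ee_rot: [-0.004, 0.694, 0.72, 0.002]
contact_force: [-0.6, 0.1, -0.7]
width: 0.116
t4.65 tcp [ 606.6 -276.2  118.8] plate [  18.7 -126.2] yaw 1.609 (plate 1.574) tilt 0.009 F [-0.6  0.1 -0.7] w 0.116
now [ 7.5 -3.4 82.9]
after turn [ 7.5 -3.4 82.9]
turn 0.003
```

```bash
python3 -m crank '[[[0,4,-3,40,0],[0,0,0,30,0],[0,0,0,8,0],[0,0,0,0,0]]]'
python3 st.py 15 -60 36 1.5708 p
```

```text
time_s: 5.05
ee_pos: [0.6051, -0.2718, 0.0411]
ee_rot: [-0.0, 0.694, 0.72, 0.004]
contact_force: [-0.2, -0.4, 0.4]
width: 0.001
t5.05 tcp [ 605.1 -271.8   41.1] plate [  17.4 -121.8] yaw 1.608 (plate 1.573) tilt 0.009 F [-0.2 -0.4  0.4] w 0.001
now [61.8 -2.3  5.5]
after turn [61.8 -2.4  5.5]
turn 0.002
```

```bash
python3 -m crank '[[[0,7,-1,3,0],[0,7,-1,0,0],[0,7,0,0,0],[0,7,0,0,0],[0,7,0,0,0]]]'
python3 st.py
python3 -m crank '[[[0,6,0,1,0],[0,6,0,0,0],[0,4,0,0,0],[0,0,0,0,0]]]'
python3 st.py 15 -60 36 1.5708 p
```

```text
time_s: 5.55
ee_pos: [0.6043, -0.2347, 0.0438]
ee_rot: [0.004, 0.693, 0.721, 0.007]
contact_force: [-0.1, -1.1, 0.1]
width: 0.008
t5.55 tcp [ 604.3 -234.7   43.8] plate [ 17.9 -84.7] yaw 1.609 (plate 1.574) tilt 0.016 F [-0.1 -1.1  0.1] w 0.008
time_s: 5.95
ee_pos: [0.6039, -0.2166, 0.044]
ee_rot: [0.005, 0.693, 0.721, 0.007]
contact_force: [0.3, -0.5, 0.7]
width: 0.012
t5.95 tcp [ 603.9 -216.6   44. ] plate [ 18.1 -66.6] yaw 1.611 (plate 1.576) tilt 0.017 F [ 0.3 -0.5  0.7] w 0.012
now [ 6.6 -3.2  8. ]
after turn [ 6.6 -3.2  8. ]
turn 0.005
```

```bash
python3 -m crank '[[[0,3,-1,5,0],[0,3,-1,3,0],[0,3,0,0,0]]]'
python3 st.py
python3 -m crank '[[[0,3,0,0,0],[0,3,0,0,0]]]'
python3 -m crank '[[[0,3,0,0,0],[0,0,0,0,0]]]'
python3 st.py
python3 - <<'E'
from h import *
im,d,ci=grab("scene"); cv2.imwrite("pics/s2.png",cv2.resize(im[150:270,170:330],None,fx=4.5,fy=4.5,interpolation=2))
E
```

```text
time_s: 6.25
ee_pos: [0.6032, -0.2084, 0.0365]
ee_rot: [0.007, 0.693, 0.721, 0.007]
contact_force: [-0.3, -2.2, 1.0]
width: 0.005
t6.25 tcp [ 603.2 -208.4   36.5] plate [ 17.7 -58.4] yaw 1.611 (plate 1.576) tilt 0.020 F [-0.3 -2.2  1. ] w 0.005
time_s: 6.45
ee_pos: [0.6031, -0.2023, 0.0365]
ee_rot: [0.007, 0.693, 0.721, 0.008]
contact_force: [-0.5, -1.4, 1.4]
width: 0.005
time_s: 6.65
ee_pos: [0.6028, -0.1996, 0.0365]
ee_rot: [0.007, 0.693, 0.721, 0.007]
contact_force: [1.4, -4.5, 0.9]
width: 0.001
t6.65 tcp [ 602.8 -199.6   36.5] plate [ 17.6 -49.6] yaw 1.611 (plate 1.576) tilt 0.020 F [ 1.4 -4.5  0.9] w 0.001
```

View pics/s2.png

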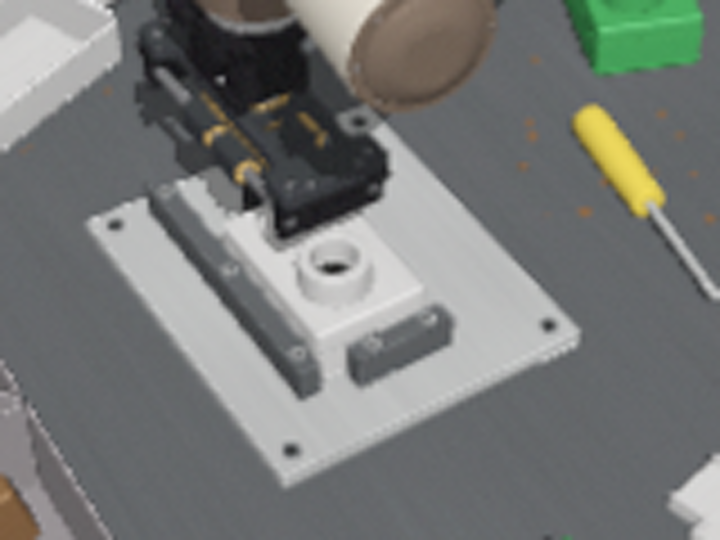

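The casting is almost touching the end stop (about (345,335)) and lies along the rail. I'll keep pushing until the force rises.

```bash
python3 -m crank '[[[0,3,0,0,0],[0,3,0,0,0]]]'
python3 -m crank '[[[0,3,0,0,0],[0,3,0,0,0]]]'
python3 -m crank '[[[0,4,0,0,0],[0,4,0,0,0]]]'
python3 st.py
```

```text
time_s: 6.9
ee_pos: [0.603, -0.1991, 0.0377]
ee_rot: [0.01, 0.692, 0.721, 0.005]
contact_force: [-0.3, -16.8, 0.4]
width: 0.006
time_s: 7.1
ee_pos: [0.603, -0.1992, 0.0387]
ee_rot: [0.013, 0.693, 0.721, 0.003]
contact_force: [0.8, -14.2, -0.1]
width: 0.005
time_s: 7.3
ee_pos: [0.6032, -0.1989, 0.0403]
ee_rot: [0.017, 0.693, 0.721, 0.0]
contact_force: [0.5, -17.9, 1.4]
width: 0.006
t7.30 tcp [ 603.2 -198.9   40.3] plate [ 18.  -48.8] yaw 1.611 (plate 1.576) tilt 0.033 F [  0.5 -17.9   1.4] w 0.006
```

```bash
python3 -m crank '[[[0,-8,0,0,0],[50,0,0,-40,0],[50,0,0,-40,0],[50,0,-45,0,0],[50,20,-40,0,0]]]'
python3 -m crank '[[[50,35,0,0,0],[50,20,0,0,0],[50,0,0,0,0]]]'
python3 st.py -60 22 36 1.5708 p
```

```text
time_s: 7.8
ee_pos: [0.5166, -0.188, 0.1174]
ee_rot: [0.014, 0.694, 0.72, 0.0]
contact_force: [-0.4, 0.6, 0.3]
width: 0.285
time_s: 8.1
ee_pos: [0.5073, -0.1291, 0.116]
ee_rot: [0.011, 0.695, 0.719, 0.0]
contact_force: [-0.3, -0.7, 0.1]
width: 0.534
t8.10 tcp [ 507.3 -129.1  116. ] plate [-75.4  24.2] yaw 1.604 (plate 1.569) tilt 0.022 F [-0.3 -0.7  0.1] w 0.534
now [-1.  14.2 80.3]
after turn [-1.  14.2 80.3]
turn -0.001
```

```bash
python3 -m crank '[[[50,-2,5,40,0],[50,0,4,30,0],[50,0,0,6,0],[50,0,0,0,0]]]'
python3 st.py
python3 -m crank '[[[50,0,6,0,0],[50,0,6,0,0],[50,0,4,0,0]]]'
python3 st.py
```

```text
time_s: 8.5
ee_pos: [0.5194, -0.1306, 0.0393]
ee_rot: [0.011, 0.694, 0.719, 0.002]
contact_force: [0.1, 0.8, 0.2]
width: 0.577
t8.50 tcp [ 519.4 -130.6   39.3] plate [-63.3  22.4] yaw 1.606 (plate 1.571) tilt 0.023 F [0.1 0.8 0.2] w 0.577
time_s: 8.8
ee_pos: [0.5378, -0.1304, 0.0423]
ee_rot: [0.013, 0.695, 0.719, 0.004]
contact_force: [-0.7, 0.7, -0.1]
width: 0.575
t8.80 tcp [ 537.8 -130.4   42.3] plate [-45.   21.8] yaw 1.606 (plate 1.571) tilt 0.026 F [-0.7  0.7 -0.1] w 0.575
```

```bash
python3 -m crank '[[[50,0,4,5,0],[50,0,4,2,0],[50,0,3,0,0]]]'
python3 st.py
python3 -m crank '[[[50,0,3,0,0],[50,0,4,0,0],[50,0,4,0,0]]]'
python3 st.py
```

```text
time_s: 9.1
ee_pos: [0.5473, -0.1304, 0.0361]
ee_rot: [0.011, 0.695, 0.719, 0.002]
contact_force: [-7.8, 0.1, 4.5]
width: 0.581
t9.10 tcp [ 547.3 -130.4   36.1] plate [-35.5  21.6] yaw 1.605 (plate 1.570) tilt 0.021 F [-7.8  0.1  4.5] w 0.581
time_s: 9.4
ee_pos: [0.5471, -0.1306, 0.0339]
ee_rot: [0.001, 0.695, 0.719, -0.008]
contact_force: [-7.4, 0.8, 4.3]
width: 0.575
t9.40 tcp [ 547.1 -130.6   33.9] plate [-35.7  21.3] yaw 1.605 (plate 1.570) tilt 0.015 F [-7.4  0.8  4.3] w 0.575
```

```bash
python3 -m crank '[[[50,0,-12,0,0],[50,0,0,-45,0],[50,0,0,-45,0],[50,0,0,-45,0],[50,35,-15,-20,0]]]'
python3 -m crank '[[[50,45,-15,0,0],[50,45,-15,0,0],[50,45,-15,0,0],[50,45,-15,0,0],[50,45,-10,0,0]]]'
python3 st.py .445 .196 .25 .306
python3 - <<'E'
from h import *
im,d,ci=grab("top"); P=world(d,ci); cv2.imwrite("pics/t1.png",cv2.resize(im[145:232,258:368],None,fx=6,fy=6,interpolation=2)); np.savez("top1.npz",im=im,d=d,P=P)
p=P[240:280,120:165].reshape(-1,3); p=p[(p[:,2]>.05)&(p[:,2]<.25)]; print("bottle",np.median(p,0))
E
```

```text
time_s: 9.9
ee_pos: [0.5202, -0.0962, 0.1893]
ee_rot: [-0.002, 0.697, 0.717, -0.011]
contact_force: [-0.4, 0.4, -0.4]
width: 0.576
time_s: 10.4
ee_pos: [0.4461, 0.1334, 0.1943]
ee_rot: [0.003, 0.699, 0.715, -0.002]
contact_force: [0.4, 0.6, 0.7]
width: 0.573
t10.40 tcp [446.1 133.4 194.3] plate [-127.5  288.7] yaw 1.593 (plate 1.558) tilt 0.007 F [0.4 0.6 0.7] w 0.573
now [ 62.2   0.4 -56.2]
after turn [ 17.4 -59.9 -55.9]
turn 1.287
bottle [nan nan nan]
  return _methods._mean(a, axis=axis, dtype=dtype,
  ret = um.true_divide(
```

View pics/t1.png

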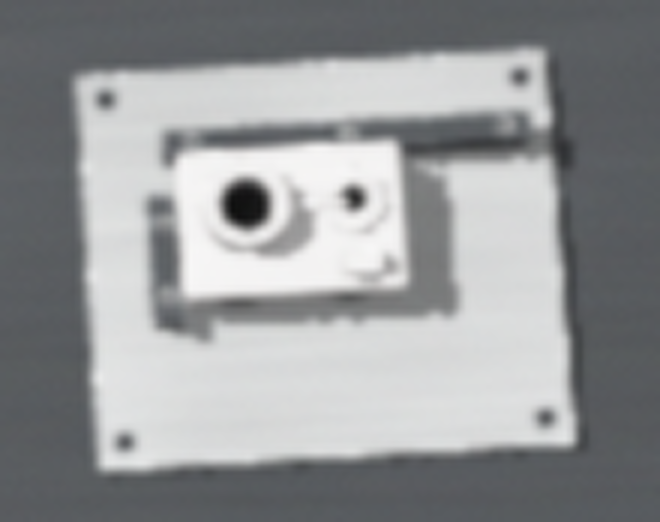

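The casting now sits square in the corner of the rail and end stop. Its top corners are about (180,152), (403,139), (410,287), (185,298), and the inlet is at (247,204). I'll fit that, then turn towards the tray.

```bash
python3 - <<'E'
from h import *
ci=ctrl.camera_info("top")
f=lambda L:[(258+(x+.5)/6-.5,145+(y+.5)/6-.5) for x,y in L]
tp,ap,r=fit([(.11,.13),(.11,-.13),(-.11,-.13),(-.11,.13)],ray(ci,f([(75,73),(545,49),(575,442),(98,470)]),.012)); print(tp,ap,abs(r).max())
h,ah,r2=fit([(.09,.11),(.09,-.11),(-.09,-.11),(-.09,.11)],ray(ci,f([(106,98),(519,75),(545,417),(124,441)]),.012)); print("holes",h,ah,abs(r2).max())
tc,ac,r=fit([(.04,.06),(.04,-.06),(-.04,-.06),(-.04,.06)],ray(ci,f([(180,152),(403,139),(410,287),(185,298)]),.057)); print(tc,ac,abs(r).max())
c,s=np.cos(ap),np.sin(ap);A=np.array([[c,-s],[s,c]]);print("in plate",A.T@(tc-tp)*1000,ac-ap,A.T@(tc-h)*1000)
print("inlet",ray(ci,f([(246,203)]),.079),tp+A@[.021,.045],h+A@[.021,.045])
print("bottle",ray(ci,[(127,263),(140,262)],[.19,.1]))
E
python3 -m crank '[[[87,0,0,-30,0.145],[87,0,0,-25,0.145],[87,0,0,0,0.145],[87,0,0,0,0.145],[87,0,0,0,0.145]]]'
python3 -m crank '[[[87,0,0,0,0.145],[87,0,0,0,0.145],[87,0,0,0,0.145],[87,0,0,0,0.1],[87,0,0,0,0]]]'
python3 st.py .445 .196 .25 .306
```

```text
[ 0.58536122 -0.14982539] 0.03548427214556593 0.7428730129857823
holes [ 0.58553307 -0.14996599] 0.035209482043682024 5.741080858901126
[ 0.59904798 -0.13101687] 0.026905489711237806 1.0070872399235986
in plate [14.3454083  18.31111332] -0.008578782434328126 [14.1786578  18.45772341]
inlet [[ 0.60411697 -0.10408341  0.079     ]] [ 0.60475154 -0.1041087 ] [ 0.60492339 -0.10424931]
bottle [[0.35305339 0.39138472 0.19      ]
 [0.35375419 0.38409477 0.1       ]]
time_s: 10.95
ee_pos: [0.4459, 0.145, 0.2529]
ee_rot: [0.002, 0.91, 0.415, 0.004]
contact_force: [-0.3, -0.7, -0.8]
width: 0.937
time_s: 11.45
ee_pos: [0.4856, 0.0764, 0.2468]
ee_rot: [-0.053, 0.977, 0.208, -0.006]
contact_force: [0.0, -0.1, 0.5]
width: 1.0
t11.45 tcp [485.6  76.4 246.8] plate [-90.  230.4] yaw 0.418 (plate 0.383) tilt 0.107 F [ 0.  -0.1  0.5] w 1.000
now [  11.5 -125.3   10.4]
after turn [  -2.6 -125.8   10.3]
turn 0.112
```

```bash
python3 -c "
from h import *
print(np.round(ctrl.get_obs()['joints'],3))"
```

```text
[ 0.417  0.156 -0.227 -0.116 -1.18  -3.096]
```

```bash
cat >> st.py <<'E'
print("tool z axis",np.round(R[:,2],3),"j",np.round(o["joints"],2))
E
python3 st.py
python3 -m crank '[[[87,0,0,0,-0.145],[87,0,0,0,-0.145],[87,0,0,0,-0.145],[87,0,0,0,-0.145],[87,0,0,0,-0.145]]]'
python3 st.py
```

```text
t11.45 tcp [485.6  76.4 246.8] plate [-90.  230.4] yaw 0.418 (plate 0.383) tilt 0.107 F [ 0.  -0.1  0.5] w 1.000
tool z axis [-0.035  0.102 -0.994] j [ 0.42  0.16 -0.23 -0.12 -1.18 -3.1 ]
time_s: 11.95
ee_pos: [0.4864, 0.0774, 0.2471]
ee_rot: [-0.051, 0.833, 0.551, 0.015]
contact_force: [-0.5, 0.2, -0.3]
width: 1.001
t11.95 tcp [486.4  77.4 247.1] plate [-89.1 231.3] yaw 1.166 (plate 1.131) tilt 0.107 F [-0.5  0.2 -0.3] w 1.001
tool z axis [-0.031  0.102 -0.994] j [ 0.42  0.16 -0.23 -0.11 -1.18 -2.35]
```

```bash
python3 -m crank '[[[87,0,0,0,-0.145],[87,0,0,0,-0.145],[87,0,0,0,-0.145],[87,0,0,0,-0.145],[87,0,0,0,-0.145]]]' >/dev/null
python3 -m crank '[[[87,0,0,0,-0.145],[87,0,0,0,-0.145],[87,0,0,0,-0.145],[87,0,0,0,-0.145],[87,0,0,0,-0.145]]]' >/dev/null
python3 -m crank '[[[87,0,0,0,-0.145],[87,0,0,0,-0.145],[87,0,0,0,-0.145],[87,0,0,0,-0.145],[87,0,0,0,-0.08]]]'
python3 st.py .445 .196 .22 -2.836
```

```text
time_s: 13.45
ee_pos: [0.4856, 0.087, 0.2497]
ee_rot: [-0.005, -0.106, 0.993, 0.052]
contact_force: [-0.5, -0.3, 0.4]
width: 0.998
t13.45 tcp [485.6  87.  249.7] plate [-89.6 240.9] yaw -2.929 (plate -2.964) tilt 0.105 F [-0.5 -0.3  0.4] w 0.998
now [ 16.7 111.4  41.6]
after turn [  6.  112.4  41.7]
turn -0.093
tool z axis [-0.02   0.103 -0.994] j [ 0.44  0.15 -0.23 -0.11 -1.17 -0.19]
```

```bash
python3 -m crank '[[[87,3,38,10,-0.045],[87,2,38,10,-0.04],[87,0,35,10,0],[87,0,0,10,0],[87,0,0,0,0]]]'
python3 st.py .445 .196 .22 -2.836
python3 - <<'E'
from h import *
im,d,ci=grab("wrist"); np.savez("w1.npz",im=im,d=d,P=world(d,ci),ci=ci); cv2.imwrite("pics/w1.png",im)
import pickle; pickle.dump(ci,open("w1.pkl","wb"))
E
```

```text
time_s: 13.95
ee_pos: [0.4509, 0.2027, 0.2219]
ee_rot: [0.001, -0.153, 0.987, 0.053]
contact_force: [0.6, -0.1, 0.1]
width: 0.998
t13.95 tcp [450.9 202.7 221.9] plate [-120.3  357.8] yaw -2.835 (plate -2.869) tilt 0.106 F [ 0.6 -0.1  0.1] w 0.998
now [ 7.6 -4.7  1.3]
after turn [ 7.6 -4.8  1.3]
turn 0.001
tool z axis [-0.015  0.105 -0.994] j [ 0.69  0.16 -0.3  -0.1  -1.06 -0.34]
```

View pics/w1.png

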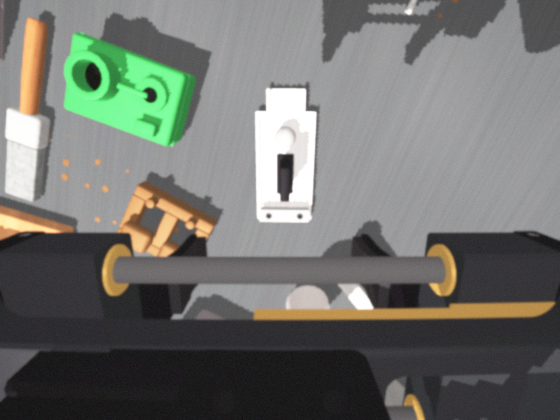

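The wrist view shows the tray dead ahead: spout up at (287,95), ball at (286,138), black grip at (286,178), foot bar at (285,214). The core (165,225) and a green look-alike (130,90) are off to the left.

Run:
```python
from h import *
import pickle
z=np.load("w1.npz",allow_pickle=True);im=z["im"];P=z["P"];Z=P[...,2]
cv2.imwrite("pics/w1c.png",cv2.resize(im[78:234,236:336],None,fx=3.8,fy=3.8,interpolation=2))
k=np.zeros(Z.shape,bool);k[80:230,240:330]=1
g=k&(im.max(2)<70)&(Z>.052)&(Z<.075)
p=P[g];print("grip top",g.sum(),p.mean(0),cv2.minAreaRect((p[:,:2]*1000).astype(np.float32)),np.argwhere(g).min(0),np.argwhere(g).max(0))
t=k&(im.min(2)>130)&(Z>.0)&(Z<.04);print(cv2.minAreaRect((P[t][:,:2]*1000).astype(np.float32)))
```

```text
grip top 177 [0.44927884 0.19751105 0.06100243] ((448.95819091796875, 201.91468811035156), (11.090522766113281, 35.03137969970703), 17.907012939453125) [165 279] [198 289]
((452.518798828125, 190.14056396484375), (123.91307067871094, 191.23818969726562), 18.10255241394043)
```

View pics/w1c.png

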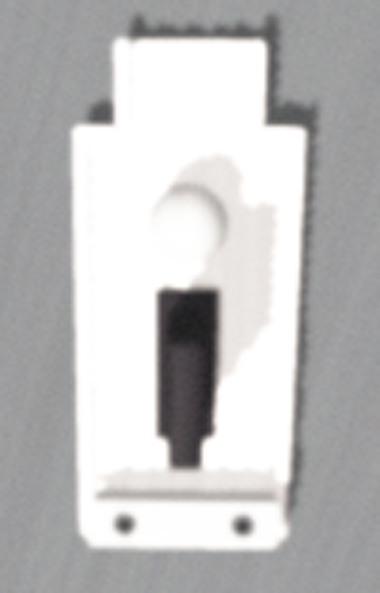

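```bash
python3 - <<'E'
from h import *
import pickle
ci=pickle.load(open("w1.pkl","rb"))
f=lambda L:[(236+(x+.5)/3.8-.5,78+(y+.5)/3.8-.5) for x,y in L]
t,a,r=fit([(.075,.035),(.075,-.035),(-.06,.035),(-.06,-.035),(.1,.022),(.1,-.022)],ray(ci,f([(72,126),(308,127),(80,545),(288,547),(115,40),(268,38)]),[.012,.012,.02,.02,.01,.01]))
print(t,a);print(r.round(1))
W=ray(ci,f([(158,290),(218,290),(160,437),(213,437)]),.062)
g,ag,rg=fit([(.02,.006),(.02,-.006),(-.02,.006),(-.02,-.006)],W);print("grip",g,ag);print(rg.round(1))
print("ball",ray(ci,f([(190,226)]),.018), t+.048*np.array([np.cos(a),np.sin(a)]))
E
python3 st.py .449 .198 .0525 -2.836
```

```text
[0.44744319 0.20380256] -1.2694113342403737
[[ 1.4  0.1]
 [-1.1 -0.9]
 [ 0.4  1.4]
 [-0.8  0.7]
 [ 1.   0.1]
 [-0.9 -1.4]]
grip [0.45111922 0.19211888] -1.2649732172803927
[[ 2.6 -0.5]
 [-1.8 -2. ]
 [ 1.2  1.8]
 [-2.   0.7]]
ball [[0.46069436 0.15969198 0.018     ]] [0.46169166 0.1579661 ]
t14.00 tcp [451.6 202.6 222.8] plate [-119.5  357.7] yaw -2.835 (plate -2.870) tilt 0.107 F [-0.9  0.  -0.5] w 1.001
now [  7.2 -21.4 168.9]
after turn [  7.2 -21.4 168.9]
turn 0.001
tool z axis [-0.013  0.106 -0.994] j [ 0.69  0.16 -0.3  -0.1  -1.06 -0.34]
```

```bash
python3 -m crank '[[[45,3,-10,40,0],[45,0,-5,40,0],[45,0,-3,30,0],[45,0,0,0,0]]]'
python3 st.py .449 .2005 .036 -2.836
```

```text
time_s: 14.4
ee_pos: [0.4572, 0.1957, 0.1129]
ee_rot: [0.007, -0.153, 0.987, 0.055]
contact_force: [-0.4, -0.9, -0.5]
width: 0.725
t14.40 tcp [457.2 195.7 112.9] plate [-114.2  350.6] yaw -2.837 (plate -2.871) tilt 0.111 F [-0.4 -0.9 -0.5] w 0.725
now [ 8.8 -1.2 77. ]
after turn [ 8.8 -1.2 77. ]
turn -0.001
tool z axis [-0.003  0.111 -0.994] j [ 0.67  0.28 -0.44 -0.13 -0.78 -0.28]
```

```bash
python3 -m crank '[[[45,5,-1,25,0],[45,3,0,20,0],[45,0,0,10,0],[45,0,0,0,0]]]'
python3 st.py .449 .2005 .036 -2.836
```

```text
time_s: 14.8
ee_pos: [0.4557, 0.1993, 0.0628]
ee_rot: [0.013, -0.152, 0.987, 0.057]
contact_force: [-0.0, 0.3, 0.9]
width: 0.525
t14.80 tcp [455.7 199.3  62.8] plate [-115.6  354.3] yaw -2.838 (plate -2.872) tilt 0.116 F [-0.   0.3  0.9] w 0.525
now [ 7.1  0.2 26.7]
after turn [ 7.1  0.2 26.7]
turn -0.002
tool z axis [ 0.008  0.116 -0.993] j [ 0.68  0.35 -0.5  -0.14 -0.65 -0.27]
```

```bash
python3 -m crank '[[[45,6,0,15,0],[45,5,0,12,0],[45,3,0,3,0]]]'
python3 st.py .449 .2005 .036 -2.836
```

```text
time_s: 15.1
ee_pos: [0.4476, 0.2011, 0.0374]
ee_rot: [0.018, -0.153, 0.986, 0.059]
contact_force: [-0.5, -0.9, -0.5]
width: 0.517
t15.10 tcp [447.6 201.1  37.4] plate [-123.6  356.3] yaw -2.837 (plate -2.872) tilt 0.124 F [-0.5 -0.9 -0.5] w 0.517
now [-1.1 -1.1  1.3]
after turn [-1.1 -1.1  1.3]
turn -0.001
tool z axis [ 0.018  0.122 -0.992] j [ 0.7   0.38 -0.54 -0.15 -0.56 -0.26]
```

```bash
python3 -m crank '[[[45,0,0,-30,0],[45,0,0,-40,0],[45,0,0,-30,0]]]' >/dev/null
python3 st.py .449 .2005 .036 -2.836
```

```text
t15.40 tcp [445.4 187.7 139.2] plate [-126.3  343. ] yaw -2.836 (plate -2.871) tilt 0.118 F [ 0.1  0.6 -0.5] w 0.518
now [-2.30e+00 -1.00e-01  1.04e+02]
after turn [-2.30e+00 -1.00e-01  1.04e+02]
turn -0.000
tool z axis [ 0.014  0.117 -0.993] j [ 0.68  0.21 -0.46 -0.11 -0.82 -0.3 ]
```

Hitting the wrist joint's limit left the tool leaning about 0.12 rad, tangentially to the base. Rather than grasp with that lean, I'll cancel it at the opposite limit of joint 6, at a pose where the tangential direction matches the lean.

```bash
python3 -m crank '[[[45,0,0,-40,0],[45,0,0,-40,0]]]' >/dev/null
python3 st.py .50 -.06 .25 -2.836
```

```text
t15.60 tcp [444.2 177.3 224.3] plate [-127.8  332.6] yaw -2.836 (plate -2.871) tilt 0.119 F [ 0.6  1.2 -0.1] w 0.517
now [  16.8 -238.8  -52.6]
after turn [  16.8 -238.8  -52.6]
turn -0.000
tool z axis [ 0.017  0.118 -0.993] j [ 0.66  0.11 -0.35 -0.1  -1.03 -0.31]
```

```bash
python3 -m crank '[[[45,4,-46,-10,0],[45,4,-46,-10,0],[45,4,-46,-10,0],[45,4,-46,-10,0],[45,3,-46,-10,0]]]' >/dev/null
python3 st.py
python3 -m crank '[[[45,0,0,0,-0.145],[45,0,0,0,-0.145],[45,0,0,0,-0.145],[45,0,0,0,-0.145],[45,0,0,0,-0.145]]]' >/dev/null
python3 -m crank '[[[45,0,0,0,-0.145],[45,0,0,0,-0.145],[45,0,0,0,-0.145],[45,0,0,0,-0.145],[45,0,0,0,-0.145]]]' >/dev/null
python3 -m crank '[[[45,0,0,0,-0.145],[45,0,0,0,-0.145],[45,0,0,0,-0.145],[45,0,0,0,-0.145],[45,0,0,0,-0.145]]]' >/dev/null
python3 st.py
```

```text
t16.10 tcp [501.8 -54.5 268.1] plate [-78.3  98.9] yaw -2.822 (plate -2.857) tilt 0.138 F [-0.5  0.1  0.5] w 0.520
tool z axis [ 0.049  0.128 -0.991] j [ 0.14  0.14 -0.19 -0.13 -1.18  0.23]
t17.60 tcp [504.  -68.8 299.5] plate [-76.6  84.6] yaw -0.581 (plate -0.615) tilt 0.155 F [-0.3  0.3  0.4] w 0.516
tool z axis [ 0.095  0.121 -0.988] j [ 0.11  0.1  -0.16 -0.12 -1.2   2.48]
```

```bash
python3 -m crank '[[[45,0,0,0,-0.145],[45,0,0,0,-0.145],[45,0,0,0,-0.145],[45,0,0,0,-0.145],[45,0,0,0,-0.145]]]' >/dev/null
python3 st.py
python3 -m crank '[[[45,0,0,0,-0.145],[45,0,0,0,-0.145],[45,0,0,0,-0.145]]]' >/dev/null
python3 st.py
```

```text
t18.10 tcp [499.4 -46.6 311.5] plate [-80.4 106.9] yaw 0.123 (plate 0.088) tilt 0.145 F [0.4 0.1 0.4] w 0.512
tool z axis [ 0.117  0.084 -0.99 ] j [ 0.19  0.07 -0.19 -0.07 -1.18  3.1 ]
t18.40 tcp [469.8  30.9 314.3] plate [-107.3  185.4] yaw 0.479 (plate 0.444) tilt 0.175 F [-0.1  0.2 -0.3] w 0.516
tool z axis [ 0.173 -0.02  -0.985] j [ 0.48 -0.03 -0.35  0.11 -1.11  3.1 ]
```

```bash
python3 st.py .52 -.13 .16 .479
```

```text
t18.40 tcp [469.8  30.9 314.3] plate [-107.3  185.4] yaw 0.479 (plate 0.444) tilt 0.175 F [-0.1  0.2 -0.3] w 0.516
now [-51.7 150.7 163.8]
after turn [-51.7 150.7 163.8]
turn 0.000
tool z axis [ 0.173 -0.02  -0.985] j [ 0.48 -0.03 -0.35  0.11 -1.11  3.1 ]
```

Run:
```python
from h import *
from scipy.spatial.transform import Rotation as Ro
q=ctrl.get_obs()["ee_rot"];R=Ro.from_quat([q[1],q[2],q[3],q[0]])
for k in range(6): print(np.round((R*Ro.from_euler("z",.145*k)).as_matrix().T@[10,-32,-30]))
```

```text
[-10.  30.  32.]
[-6. 31. 32.]
[-1. 32. 32.]
[ 3. 32. 32.]
[ 8. 31. 32.]
[12. 29. 32.]
```

```bash
python3 -m crank '[[[0,-10,30,32,0.145],[0,-6,31,32,0.145],[0,-1,32,32,0.145],[0,3,32,32,0.145],[0,8,31,32,0.145]]]' >/dev/null
python3 st.py .515 -.13 .05 0
```

```text
t18.90 tcp [ 528.8 -119.1  176.5] plate [-53.5  33.4] yaw -0.249 (plate -0.283) tilt 0.208 F [1.1 1.  0.6] w 0.149
now [-36.1  18.9 121. ]
after turn [-39.2  15.8 120.5]
turn -0.249
tool z axis [ 0.206 -0.01  -0.978] j [ 0.09  0.2  -0.44  0.04 -0.73  2.77]
```

```bash
python3 -m crank '[[[0,-12,6,40,0],[0,-12,6,40,0],[0,-12,6,40,0]]]' >/dev/null
python3 st.py .535 -.13 .045 0
```

```text
t19.20 tcp [ 522.7 -133.9   55.2] plate [-60.2  18.9] yaw -0.257 (plate -0.292) tilt 0.227 F [0.6 0.5 0. ] w 0.009
now [ 8.4 -6.3 12.7]
after turn [ 9.7 -3.3 12.9]
turn -0.257
tool z axis [ 0.224 -0.012 -0.974] j [ 0.06  0.36 -0.61  0.07 -0.37  2.76]
```

```bash
python3 -m crank '[[[0,9,-6,10,0],[0,8,-2,3,0],[0,8,-2,2,0]]]' >/dev/null
python3 st.py .56 -.13 .045 0
```

```text
t19.50 tcp [ 547.  -131.8   44.1] plate [-35.8  20.1] yaw -0.259 (plate -0.293) tilt 0.208 F [-20.5   2.6  10.6] w 0.006
now [12.  -5.   1.8]
after turn [12.9 -1.8  1.9]
turn -0.259
tool z axis [ 0.206 -0.014 -0.978] j [ 0.07  0.42 -0.55  0.07 -0.4   2.76]
```

```bash
python3 -m crank '[[[0,8,-2,2,0],[0,8,-2,2,0],[0,8,-2,2,0],[0,8,-2,2,0],[0,8,-2,2,0]]]' 
python3 st.py .56 -.13 .045 0
```

```text
time_s: 20.0
ee_pos: [0.5472, -0.1346, 0.0391]
ee_rot: [0.002, 0.99, -0.133, 0.055]
contact_force: [-17.6, 1.9, 8.8]
width: 0.002
t20.00 tcp [ 547.2 -134.6   39.1] plate [-35.7  17.4] yaw -0.267 (plate -0.302) tilt 0.110 F [-17.6   1.9   8.8] w 0.002
now [11.7 -7.8 -4.6]
after turn [13.3 -4.6 -4.4]
turn -0.267
tool z axis [ 0.109 -0.018 -0.994] j [ 0.06  0.45 -0.47  0.05 -0.54  2.78]
```

```bash
python3 -m crank '[[[0,8,-3,0,0],[0,8,-3,0,0],[0,8,-3,0,0],[0,8,-3,0,0],[0,8,-3,0,0]]]' 
python3 st.py .56 -.13 .045 0
```

```text
time_s: 20.5
ee_pos: [0.5469, -0.1343, 0.0403]
ee_rot: [0.009, 0.99, -0.139, 0.006]
contact_force: [-16.0, -1.4, 3.5]
width: 0.002
t20.50 tcp [ 546.9 -134.3   40.3] plate [-36.   17.7] yaw -0.279 (plate -0.314) tilt 0.021 F [-16.   -1.4   3.5] w 0.002
now [11.5 -7.6 -4.7]
after turn [13.1 -4.2 -4.6]
turn -0.279
tool z axis [ 0.009 -0.019 -1.   ] j [ 0.06  0.48 -0.4   0.03 -0.68  2.78]
```

```bash
python3 -m crank '[[[0,8,-3,0,0],[0,-20,6,0,0],[45,0,0,-45,0],[45,0,0,-45,0],[45,0,0,-45,0]]]' >/dev/null
python3 st.py
python3 -m crank '[[[45,0,0,0,0.145],[45,0,0,0,0.145],[45,0,0,0,0.145],[45,0,0,0,0.145],[45,0,0,0,0.145]]]' >/dev/null
python3 -m crank '[[[45,0,0,0,0.145],[45,0,0,0,0.145],[45,0,0,0,0.145],[45,0,0,0,0.145],[45,0,0,0,0.145]]]' >/dev/null
python3 st.py .448 .2015 .14 -2.836
```

```text
t21.00 tcp [ 526.9 -131.1  182.8] plate [-55.9  21.6] yaw -0.280 (plate -0.315) tilt 0.026 F [1.  1.  0.1] w 0.193
tool z axis [-0.017 -0.019 -1.   ] j [ 0.07  0.29 -0.27  0.02 -1.03  2.79]
t22.00 tcp [ 551.8 -127.3  233.8] plate [-30.8  24.5] yaw -1.774 (plate -1.809) tilt 0.075 F [0.2 0.9 0.8] w 0.518
now [-301.5  174.5   79.6]
after turn [-3.000e-01  3.509e+02  6.770e+01]
turn 1.062
tool z axis [ 0.072 -0.019 -0.997] j [ 0.07  0.25 -0.2   0.03 -1.06  1.28]
```

```bash
python3 -m crank '[[[0,0,0,0,0.145],[0,0,0,0,0.145],[0,0,0,0,0.145],[0,0,0,0,0.145],[0,0,0,0,0.145]]]' >/dev/null
python3 -m crank '[[[0,0,0,0,0.145],[0,0,0,0,0.145],[0,0,0,0,0.03]]]' >/dev/null
python3 st.py .515 -.13 .06 -2.836
```

```text
t22.80 tcp [ 564.9 -124.1  267.5] plate [-17.6  27.2] yaw -2.852 (plate -2.887) tilt 0.127 F [-0.6 -0.5  0.3] w 0.009
now [ 73.2  19.3 199.6]
after turn [ 73.   20.  199.6]
turn -0.016
tool z axis [ 0.126 -0.018 -0.992] j [ 0.08  0.22 -0.16  0.03 -1.07  0.19]
```

```bash
python3 -m crank '[[[0,25,4,35,-0.016],[0,20,4,40,0],[0,15,4,40,0],[0,8,4,40,0],[0,5,4,40,0]]]' >/dev/null
python3 st.py .547 -.133 .043 -2.836
```

```text
t23.30 tcp [ 535.8 -128.5   86.5] plate [-46.9  23.8] yaw -2.827 (plate -2.861) tilt 0.183 F [2.1 0.5 0.6] w 0.009
now [-1.8 -4.5 44.9]
after turn [-1.9 -4.4 44.9]
turn 0.009
tool z axis [ 0.181 -0.017 -0.983] j [ 0.08  0.34 -0.52  0.06 -0.53  0.18]
```

```bash
python3 -m crank '[[[0,18,-3,20,0],[0,12,0,20,0],[0,0,0,5,0]]]' >/dev/null
python3 st.py .547 -.133 .043 -2.836
```

```text
t23.60 tcp [ 522.1 -140.2   40.2] plate [-61.   12.6] yaw -2.823 (plate -2.857) tilt 0.192 F [0.2 0.6 0.2] w 0.010
now [-26.   -0.8   1.9]
after turn [-26.   -0.5   1.9]
turn 0.013
tool z axis [ 0.19  -0.017 -0.982] j [ 0.05  0.4  -0.6   0.07 -0.38  0.2 ]
```

```bash
python3 -m crank '[[[0,-12,0,0,0],[0,-12,0,0,0],[0,-8,-2,1,0],[0,-8,-2,1,0],[0,-8,-2,1,0]]]' >/dev/null
python3 st.py
python3 -m crank '[[[0,-8,-2,1,0],[0,-8,-2,1,0],[0,-8,-2,1,0],[0,-8,-2,1,0],[0,-8,-2,1,0]]]' >/dev/null
python3 st.py
```

```text
t24.10 tcp [ 547.4 -132.7   46.4] plate [-35.4  19.2] yaw -2.837 (plate -2.871) tilt 0.132 F [-16.8   0.    8.6] w 0.005
tool z axis [ 0.13  -0.021 -0.991] j [ 0.07  0.43 -0.49  0.06 -0.52  0.19]
t24.60 tcp [ 547.6 -132.5   43.7] plate [-35.3  19.5] yaw -2.856 (plate -2.890) tilt 0.038 F [-17.8  -0.5   9.2] w 0.004
tool z axis [ 0.03  -0.024 -0.999] j [ 0.06  0.47 -0.41  0.04 -0.66  0.19]
```

```bash
python3 -m crank '[[[0,-8,-2,1,0],[0,-8,-2,1,0],[0,-8,-2,1,0]]]' >/dev/null
python3 st.py
python3 -m crank '[[[0,19,6,0,0],[0,0,0,-45,0],[45,0,0,-45,0]]]' >/dev/null
python3 st.py .448 .2015 .14 -2.836
```

```text
t24.90 tcp [ 547.3 -132.4   42.5] plate [-35.5  19.5] yaw -2.865 (plate -2.899) tilt 0.040 F [-18.3   0.8  13.5] w 0.005
tool z axis [-0.032 -0.025 -0.999] j [ 0.06  0.5  -0.36  0.03 -0.74  0.19]
t25.20 tcp [ 529.3 -128.4  134.5] plate [-53.4  24.2] yaw -2.864 (plate -2.898) tilt 0.049 F [ 1.4 -0.8  0.5] w 0.038
now [-12.1 339.4 -10.4]
after turn [-21.5 338.9 -10.8]
turn -0.028
tool z axis [-0.042 -0.025 -0.999] j [ 0.07  0.36 -0.31  0.03 -0.95  0.19]
```

```bash
python3 -m crank '[[[45,-3,48,-3,-0.025],[45,-3,48,-3,0],[45,-3,48,-3,0],[45,-3,48,-2,0],[45,-2,48,0,0]]]' >/dev/null
python3 st.py .448 .2015 .14 -2.836
python3 -m crank '[[[45,-2,48,0,0],[45,-2,40,0,0]]]' >/dev/null
python3 st.py .448 .2015 .036 -2.836
```

```text
t25.70 tcp [489.9 114.1 164. ] plate [-84.3 267.9] yaw -2.842 (plate -2.877) tilt 0.016 F [ 0.8  0.5 -0.4] w 0.460
now [14.3 96.3 22.5]
after turn [13.7 96.3 22.5]
turn -0.006
tool z axis [ 0.005 -0.015 -1.   ] j [ 0.56  0.24 -0.39  0.02 -0.94 -0.27]
t25.90 tcp [470.3 206.4 169.3] plate [-100.7  360.8] yaw -2.839 (plate -2.873) tilt 0.018 F [0.8 0.1 0.1] w 0.508
now [ 24.6   3.5 132.9]
after turn [ 24.6   3.6 132.9]
turn -0.003
tool z axis [ 0.016 -0.007 -1.   ] j [ 0.74  0.25 -0.37  0.02 -0.95 -0.45]
```

```bash
python3 -m crank '[[[45,12,1,40,0],[45,10,1,45,0]]]' >/dev/null
python3 st.py .448 .2015 .036 -2.836
```

```text
t26.10 tcp [458.8 216.   94.2] plate [-111.9  370.8] yaw -2.827 (plate -2.862) tilt 0.044 F [ 1.   0.3 -0.8] w 0.515
now [ 17.3 -10.5  57.5]
after turn [ 17.2 -10.6  57.5]
turn 0.009
tool z axis [ 0.042  0.013 -0.999] j [ 0.77  0.32 -0.5   0.03 -0.71 -0.48]
```

The descent adds lean of its own, roughly +0.1 between casting and grip. I'll go back and over-compensate by pushing the casting against its rail again, aiming for about −0.12 before leaving.

```bash
python3 -m crank '[[[45,0,0,-45,0],[0,0,-47,-8,0],[0,0,-47,0,0],[0,0,-47,0,0],[0,0,-47,0,0]]]' >/dev/null
python3 -m crank '[[[0,0,-47,0,0],[0,0,-47,0,0],[0,0,-47,0,0]]]' >/dev/null
python3 st.py .515 -.137 .043 -2.836
```

```text
t26.90 tcp [578.3 -91.2 159.7] plate [-3.1 59.6] yaw -2.798 (plate -2.833) tilt 0.060 F [1.5 0.6 0.3] w 0.022
now [ 81.7 -20.2 112.4]
after turn [ 80.9 -23.1 112.4]
turn 0.038
tool z axis [ 0.06   0.007 -0.998] j [ 0.12  0.35 -0.24  0.   -0.92  0.22]
```

```bash
python3 -m crank '[[[0,42,-10,10,0.038],[0,38,-10,20,0],[0,5,-3,40,0],[0,5,0,38,0]]]' >/dev/null
python3 st.py .530 -.135 .045 -2.836
```

```text
t27.30 tcp [ 527. -147.   61.] plate [-56.3   5.7] yaw -2.839 (plate -2.874) tilt 0.102 F [-0.6  0.2 -0.9] w 0.004
now [-4.8 11.  16.2]
after turn [-4.8 10.9 16.2]
turn -0.003
tool z axis [ 0.102  0.004 -0.995] j [ 0.02  0.4  -0.47 -0.   -0.6   0.28]
```

```bash
python3 -m crank '[[[0,-8,10,14,0],[0,-12,1,0,0],[0,-8,-2,0,0],[0,-8,-2,0,0],[0,-8,-2,0,0]]]' >/dev/null
python3 st.py
python3 -m crank '[[[0,-9,-2,0,0],[0,-9,-2,0,0],[0,-9,-2,0,0],[0,-9,-2,0,0],[0,-9,-2,0,0]]]' >/dev/null
python3 st.py
```

```text
t27.80 tcp [ 547.4 -130.    48.5] plate [-35.3  22. ] yaw -2.848 (plate -2.883) tilt 0.039 F [-17.2  -1.3   7.7] w 0.005
tool z axis [ 0.039  0.004 -0.999] j [ 0.05  0.46 -0.39 -0.   -0.67  0.24]
t28.30 tcp [ 547.5 -129.7   49.8] plate [-35.3  22.2] yaw -2.860 (plate -2.895) tilt 0.076 F [-18.7  -1.6   8.8] w 0.008
tool z axis [-0.075  0.005 -0.997] j [ 0.05  0.51 -0.31 -0.01 -0.83  0.24]
```

```bash
python3 -m crank '[[[0,-9,-2,0,0],[0,-9,-2,0,0]]]' >/dev/null
python3 st.py
python3 -m crank '[[[0,19,6,0,0],[0,0,0,-45,0],[45,0,0,-45,0]]]' >/dev/null
python3 st.py .448 .2015 .14 -2.836
```

```text
t28.50 tcp [ 547.4 -129.7   50.3] plate [-35.4  22.3] yaw -2.863 (plate -2.898) tilt 0.122 F [-18.1  -1.    7.8] w 0.005
tool z axis [-0.122  0.005 -0.993] j [ 0.05  0.52 -0.27 -0.01 -0.9   0.24]
t28.80 tcp [ 536.2 -129.   143.9] plate [-46.5  23.3] yaw -2.862 (plate -2.896) tilt 0.135 F [ 1.7 -0.4  0.2] w 0.041
now [ -7.  341.6  17.4]
after turn [-15.7 341.4  16.3]
turn -0.026
tool z axis [-0.134  0.005 -0.991] j [ 0.05  0.4  -0.2  -0.01 -1.1   0.23]
```

```bash
python3 -m crank '[[[45,-3,48,0,-0.025],[45,-3,48,0,0],[45,-2,48,0,0],[45,0,48,0,0],[45,0,48,0,0]]]' >/dev/null
python3 st.py .448 .2015 .14 -2.836
python3 -m crank '[[[45,4,48,0,0],[45,4,38,0,0]]]' >/dev/null
python3 st.py .448 .2015 .036 -2.836
```

```text
t29.30 tcp [492.  109.9 176.3] plate [-82.3 263.7] yaw -2.839 (plate -2.874) tilt 0.087 F [ 0.6  0.5 -0.7] w 0.457
now [11.9 99.  41.1]
after turn [11.6 99.1 41.1]
turn -0.003
tool z axis [-0.085  0.013 -0.996] j [ 0.51  0.27 -0.29 -0.06 -1.08 -0.18]
t29.50 tcp [462.1 196.6 187.6] plate [-109.2  351.4] yaw -2.835 (plate -2.870) tilt 0.076 F [1.  0.3 0.2] w 0.510
now [  2.4   2.5 152.3]
after turn [  2.4   2.5 152.3]
turn 0.001
tool z axis [-0.073  0.021 -0.997] j [ 0.69  0.24 -0.29 -0.07 -1.08 -0.35]
```

```bash
python3 -m crank '[[[45,2,0,45,0],[45,2,-2,45,0]]]' >/dev/null
python3 st.py .448 .2015 .036 -2.836
```

```text
t29.70 tcp [461.1 208.8 109.9] plate [-109.9  363.6] yaw -2.822 (plate -2.857) tilt 0.061 F [-0.  -0.1 -0.9] w 0.513
now [12.4 -6.7 74. ]
after turn [12.4 -6.9 74. ]
turn 0.014
tool z axis [-0.045  0.04  -0.998] j [ 0.71  0.32 -0.4  -0.08 -0.86 -0.34]
```

```bash
python3 -m crank '[[[45,8,-5,30,0.014],[45,7,-3,28,0]]]' >/dev/null
python3 st.py .448 .2015 .036 -2.836
```

```text
t29.90 tcp [450.9 205.1  54.9] plate [-120.1  360.2] yaw -2.830 (plate -2.865) tilt 0.059 F [ 0.5  0.3 -0.5] w 0.519
now [ 3.6 -3.6 18.8]
after turn [ 3.5 -3.6 18.8]
turn 0.006
tool z axis [-0.035  0.048 -0.998] j [ 0.72  0.38 -0.48 -0.09 -0.7  -0.34]
```

```bash
python3 -m crank '[[[45,4,-3,16,0],[45,1,0,3,0]]]' >/dev/null
python3 st.py .448 .2015 .036 -2.836
python3 -m crank '[[[5,0,0,0,0]]]' 25
python3 - <<'E'
from h import *
for i in range(12): im,d=ctrl.read_camera("wrist")
print(ctrl.get_obs()["width"]*87)
im,d=ctrl.read_camera("scene"); cv2.imwrite("pics/s3.png",cv2.resize(im[220:320,290:440],None,fx=5,fy=5,interpolation=2))
E
python3 st.py
```

```text
t30.10 tcp [448.5 204.9  37. ] plate [-122.5  360.1] yaw -2.827 (plate -2.862) tilt 0.060 F [-0.3 -0.8  1.5] w 0.518
now [ 1.6 -3.2  0.9]
after turn [ 1.5 -3.2  0.9]
turn 0.009
tool z axis [-0.032  0.05  -0.998] j [ 0.72  0.41 -0.51 -0.1  -0.65 -0.33]
time_s: 30.2
ee_pos: [0.4504, 0.2068, 0.0387]
ee_rot: [-0.01, -0.157, 0.987, 0.028]
contact_force: [0.5, 0.1, -0.4]
width: 0.483
11.638400948587048
t30.85 tcp [447.7 204.4  37.4] plate [-123.4  359.6] yaw -2.828 (plate -2.863) tilt 0.060 F [-3.8 -0.8  4.3] w 0.134
tool z axis [-0.034  0.05  -0.998] j [ 0.72  0.41 -0.51 -0.1  -0.65 -0.33]
```

View pics/s3.png

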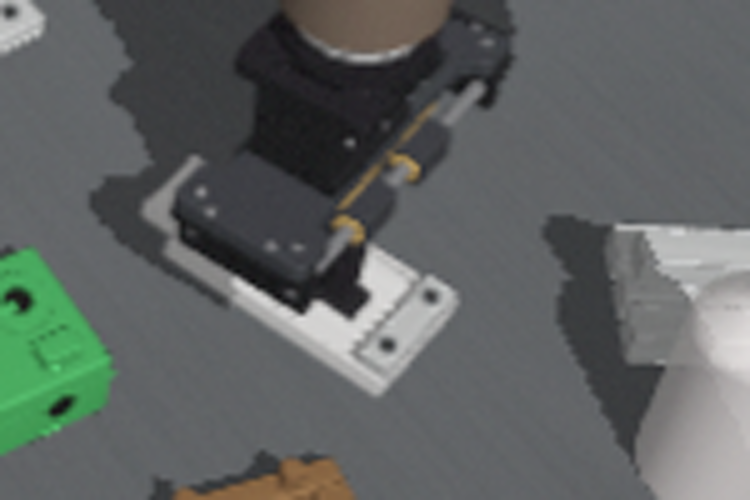

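The jaws closed to 11.6 mm on the 12 mm grip and straddle it squarely (around (345,290) in the crop). I'll lift gently.

```bash
python3 -m crank '[[[5,0,0,-4,0],[5,0,0,-10,0],[5,0,0,-18,0],[5,0,0,-22,0],[5,0,0,-22,0]]]' 40
python3 st.py .5735 -.009 .155 -2.828
python3 - <<'E'
from h import *
im,d=ctrl.read_camera("scene"); cv2.imwrite("pics/s4.png",cv2.resize(im[190:320,270:420],None,fx=4.5,fy=4.5,interpolation=2))
E
```

```text
time_s: 31.35
ee_pos: [0.4463, 0.1973, 0.1115]
ee_rot: [-0.019, -0.155, 0.988, 0.024]
contact_force: [0.0, 0.2, -4.8]
width: 0.133
t31.35 tcp [446.3 197.3 111.5] plate [-125.1  352.5] yaw -2.830 (plate -2.865) tilt 0.062 F [ 0.   0.2 -4.8] w 0.133
now [ -56.6 -232.6  -57.8]
after turn [ -56.  -232.7  -57.8]
turn -0.002
tool z axis [-0.046  0.042 -0.998] j [ 0.71  0.3  -0.44 -0.08 -0.85 -0.34]
```

View pics/s4.png

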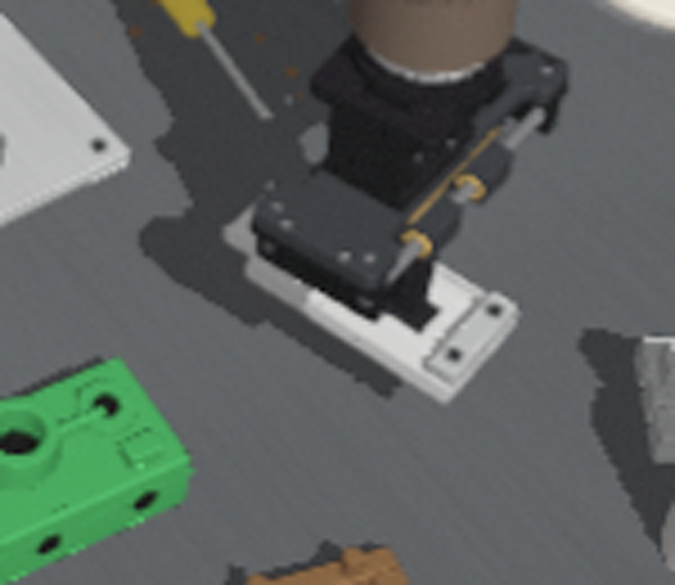

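```bash
python3 -m crank '[[[5,-2,-10,-8,0],[5,-5,-22,-8,0],[5,-6,-30,-8,0],[5,-7,-34,-6,0],[5,-7,-34,-3,0]]]' 
python3 st.py .5735 -.009 .155 -2.828
```

```text
time_s: 31.9
ee_pos: [0.5151, 0.0787, 0.1404]
ee_rot: [-0.017, -0.158, 0.987, 0.026]
contact_force: [0.4, 0.4, -4.6]
width: 0.135
t31.90 tcp [515.1  78.7 140.4] plate [-60.4 231.6] yaw -2.823 (plate -2.857) tilt 0.062 F [ 0.4  0.4 -4.6] w 0.135
now [ -27.6 -100.6  -21.1]
after turn [ -28.1 -100.4  -21.1]
turn 0.005
tool z axis [-0.042  0.046 -0.998] j [ 0.43  0.31 -0.32 -0.07 -0.96 -0.07]
```

```bash
python3 -m crank '[[[5,-6,-30,-7,0],[5,-6,-26,-5,0],[5,-5,-18,-3,0],[5,-4,-10,0,0],[5,-2,-4,0,0]]]' 
python3 st.py .5735 -.009 .155 -2.828
python3 - <<'E'
from h import *
im,d,ci=grab("top"); np.savez("top2.npz",im=im,d=d,P=world(d,ci)); cv2.imwrite("pics/t2.png",cv2.resize(im[140:240,235:365],None,fx=5.5,fy=5.5,interpolation=2))
im,d,ci=grab("scene"); np.savez("sc2.npz",im=im,d=d,P=world(d,ci)); cv2.imwrite("pics/s5.png",cv2.resize(im[160:280,190:350],None,fx=4.5,fy=4.5,interpolation=2))
E
```

```text
time_s: 32.4
ee_pos: [0.565, -0.0085, 0.1448]
ee_rot: [-0.022, -0.154, 0.987, 0.026]
contact_force: [-0.0, -0.6, -5.9]
width: 0.135
t32.40 tcp [565.   -8.5 144.8] plate [-13.6 142.7] yaw -2.831 (plate -2.865) tilt 0.068 F [-0.  -0.6 -5.9] w 0.135
now [ -7.6  -2.4 -10.6]
after turn [ -7.6  -2.5 -10.6]
turn -0.003
tool z axis [-0.051  0.044 -0.998] j [ 0.24  0.39 -0.2  -0.06 -1.03  0.1 ]
```

View pics/s5.png

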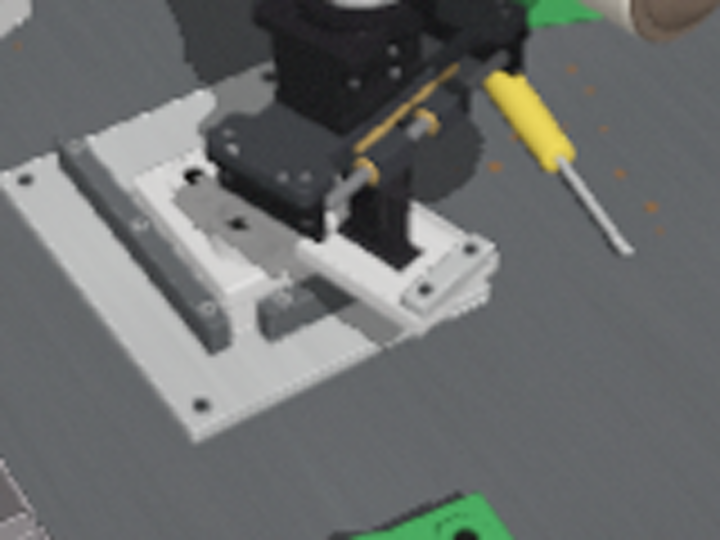

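The tray is held near level over the plate's near-left corner, and the spout area is in shadow. I'll check from above.

View pics/t2.png

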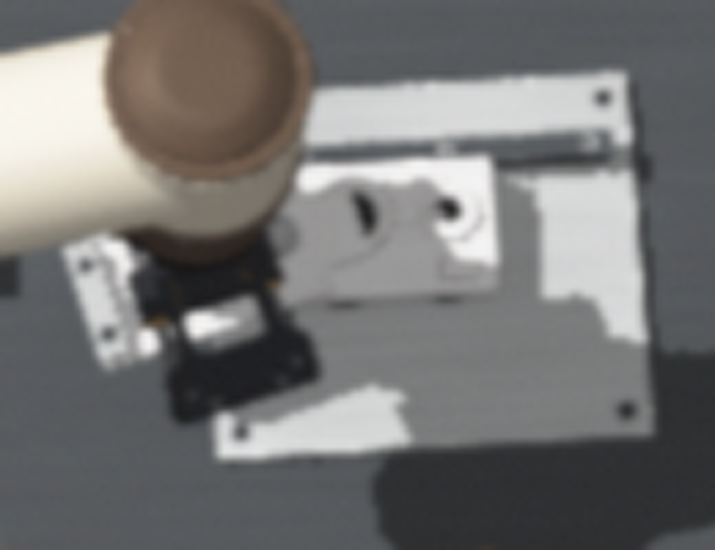

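Top view: the spout's far edge runs from about (350,185) to (375,240), already over the inlet hole, which shows as a sliver at (365,215). I'm out of picture views, so from here I'll work from depth numbers.

```bash
cat > m.py <<'E'
from h import *
from scipy.spatial.transform import Rotation as Ro
ct=ctrl.camera_info("top")
print("tip(top pic)",ray(ct,[(300.4,178.3)],.12))
im,d,ci=grab("wrist"); P=world(d,ci).reshape(-1,3); C=im.reshape(-1,3); o=ctrl.get_obs()
q=o["ee_rot"];R=Ro.from_quat([q[1],q[2],q[3],q[0]]).as_matrix();p=o["ee_pos"]
h=-R[:,1].copy();h[2]=0;h/=np.linalg.norm(h);l=np.array([-h[1],h[0],0])
Q=np.c_[(P-p)@h,(P-p)@l,P[:,2]]
zb=p[2]-.037
ok=(np.linalg.norm(P-p,axis=1)<.2)&(d.reshape(-1)>0)
s=ok&(Q[:,0]>.03)&(Q[:,0]<.13)&(abs(Q[:,1])<.05)&(Q[:,2]>zb-.012)&(Q[:,2]<zb+.045)
print("n",s.sum(),"expected floor z",zb+.008)
sp=s&(Q[:,0]>.078)&(Q[:,2]<zb+.022); a=Q[sp]
print("spout pts",sp.sum(),"x pct",np.percentile(a[:,0],[90,97,99,99.8]).round(4),"lat",np.percentile(a[:,1],[1,50,99]).round(4),"z",np.percentile(a[:,2],[5,50,95]).round(4))
b=Q[s&(Q[:,2]<zb+.025)]
A=np.c_[b[:,:2],np.ones(len(b))]
for _ in range(6):
    k=np.linalg.lstsq(A,b[:,2],rcond=None)[0]; r=b[:,2]-A@k; m=abs(r)<2*np.median(abs(r))+.001; A,b=A[m],b[m]
print("plane slopes h,l",k.round(3),len(b),"tool lean lat %.3f long %.3f"%(R[:,2]@l,R[:,2]@h))
u=ok&(Q[:,0]>.03)&(Q[:,0]<.075)&(abs(Q[:,1])<.02)&(Q[:,2]>zb+.022)&(Q[:,2]<zb+.045); print("ball pts",u.sum(),Q[u].mean(0) if u.sum() else "", Q[u,2].max()-zb if u.sum() else "")
tip=p+h*.1; print("h",h.round(3),"tip if origin=tcp",tip.round(4))
E
python3 m.py
```

```text
tip(top pic) [[ 0.59697784 -0.10715263  0.12      ]]
n 12251 expected floor z 0.11624710846219988
spout pts 3231 x pct [0.0987 0.1003 0.1008 0.1009] lat [-0.0217 -0.0001  0.0216] z [0.1145 0.1158 0.12  ]
plane slopes h,l [-0.001 -0.028  0.116] 9040 tool lean lat -0.035 long -0.058
ball pts 1283 [0.05453754 0.00293752 0.13481396] 0.031325554345917855
h [ 0.306 -0.952  0.   ] tip if origin=tcp [ 0.5951 -0.1023  0.1452]
```

Depth check: spout width 43 mm (44 given), tip 101 mm ahead of the TCP, tray slope about 0.03, underside about 29 mm above the rim. It needs about 9 mm more in +x.

```bash
python3 -m crank '[[[5,-4,-2,0,0],[5,-6,-2,0,0]]]' >/dev/null
python3 m.py; python3 st.py
```

```text
tip(top pic) [[ 0.59697784 -0.10715263  0.12      ]]
n 12092 expected floor z 0.11563735993851143
spout pts 3154 x pct [0.0978 0.0993 0.0998 0.1   ] lat [-0.0231 -0.0014  0.0201] z [0.114  0.1154 0.1195]
plane slopes h,l [-0.002 -0.028  0.115] 8972 tool lean lat -0.035 long -0.058
ball pts 1297 [0.05290056 0.00087098 0.13435643] 0.03155453388991075
h [ 0.308 -0.951  0.   ] tip if origin=tcp [ 0.6066 -0.1014  0.1446]
t32.80 tcp [575.8  -6.3 144.6] plate [ -2.7 144.6] yaw -2.826 (plate -2.861) tilt 0.068 F [ 1.7  1.  -4.8] w 0.135
tool z axis [-0.051  0.045 -0.998] j [ 0.24  0.4  -0.17 -0.06 -1.04  0.11]
```

```bash
python3 m.py | grep -v pic; python3 st.py
python3 - <<'E'
from h import *
ci=ctrl.camera_info("top"); a=np.load("top1.npz"); im,d,_=grab("top"); Pn=world(d,ci)
def edge(im,rows,c0,c1,ax):
    g=im.astype(float).mean(2); out=[]
    for r in rows:
        v=np.abs(np.diff(g[r,c0:c1] if ax else g[c0:c1,r])); i=v.argmax(); w=v[max(0,i-1):i+2]; out.append(c0+.5+max(0,i-1)+(w*np.arange(len(w))).sum()/w.sum())
    return np.round(out,2)
for n,x in(("before",a["im"]),("now",im)):
    print(n,"right edge cols",edge(x,range(172,190,3),320,331,1),"lower edge rows",edge(x,range(308,323,3),189,198,0))
for n,P in(("before",a["P"]),("now",Pn)):
    z=P[172:190,308:322,2]; print(n,"cast top z",np.median(z))
E
```

```text
n 12147 expected floor z 0.11562133489336035
spout pts 3148 x pct [0.0982 0.0997 0.1001 0.1003] lat [-0.0211  0.0004  0.0221] z [0.1141 0.1154 0.1196]
plane slopes h,l [-0.001 -0.026  0.115] 8934 tool lean lat -0.035 long -0.058
ball pts 1309 [0.05348969 0.00401551 0.13435099] 0.0315078293899802
h [ 0.308 -0.951  0.   ] tip if origin=tcp [ 0.6062 -0.1015  0.1446]
t32.85 tcp [575.4  -6.3 144.6] plate [ -3.1 144.6] yaw -2.827 (plate -2.862) tilt 0.068 F [-0.   0.6 -5.1] w 0.134
tool z axis [-0.051  0.045 -0.998] j [ 0.24  0.4  -0.17 -0.06 -1.04  0.11]
before right edge cols [324.24 324.49 324.7  324.79 325.21 325.4 ] lower edge rows [193.4  193.17 192.88 192.98 189.75]
now right edge cols [324.16 324.35 324.59 324.69 324.73 324.82] lower edge rows [193.07 192.7  192.85 192.9  192.58]
before cast top z 0.060845322745672004
now cast top z 0.06084915558563353
```

```bash
python3 -c "
from bench import ctrl
print(ctrl.finish_job())"; python3 st.py
```

```text
the job is handed in; nothing more can be done
None
the job is handed in; nothing more can be done
```

I handed the job in at about 33 s. The casting is home, and the arm is holding the tray with its spout over the inlet. `finish_job` gives no verdict, so what follows rests on my own last measurements.

- **Casting:** I slid it against the far rail and then the end stop, pressing with about 17 N. The top-camera fit put it at about (14.3, 18.3) mm in the plate frame and 0.009 rad askew. The corner fit is only good to about 1 mm, and the y limit is 17.5 mm. Later pushes went only towards the rail, and its edges were unchanged to within half a pixel in the last picture.
- **Tray:** The jaws closed to 11.6 mm on the 12 mm grip. The force reading of about 5 N matches the tray with its ball.
- **Final pose (wrist depth):**
  - Spout tip about (0.606, −0.102), against the inlet at (0.6045, −0.104), so 3 mm off sideways.
  - Spout underside about 29 mm above the rim.
  - Tray slope about 0.03 rad.
  - Ball in its pocket, its top 31.5 mm above the tray's underside. Its visible points sit about 5 mm off centre, as the pocket's play allows.

**Problems and gaps:**
- Joint 6 ran into its limit early on and left the tool leaning, up to 0.23 rad at worst. I straightened it by pressing the closed fingers against the seated casting. The tool still leans 0.07 rad at the end.
- My first top-view estimate of the tray's position was 4–5 mm off the wrist-camera fit; I used the wrist value.
- I did not measure the bystanders again at the end. I saw no contact with any of them.

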